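Close and press home the cover of a sloping circuit test stand

ROBOT

A 7-joint arm with a two-finger parallel gripper is mounted at the origin on the work surface. World frame = base frame: x ahead of the robot, y to its left, z up, the work surface at z = 0. Lengths are in m, angles in rad, forces in N, time in s.
With the tool pointing down it reaches from about 0.4 to 0.875 m from the base axis. Payload 19.3 kg.
Tool frame: the origin (TCP) lies midway between the tips of the shut fingers; the grasp point (between the pads) lies 19 mm behind it; z points along the fingers, y is the direction in which the jaws open and shut (so a half turn about z gives the same grasp; the last joint's range is limited). The gripper opens to 85 mm and grips with 20 to 120 N. Pads are 22 mm wide; open, the fingers measure 114 mm over their backs; the gripper's body (76 mm by 85 mm) begins 54 mm behind the grasp point. The pads swing forward as they close: fully open they stand 13 mm farther back than shut.
Start: joints at [1.254, 0.521, -0.036, 1.599, 0.021, 1.021, -0.113], TCP at [0.153, -0.606, 0.231] pointing down, gripper open.
Joint ranges: [-2.91, 2.91], [-0.3, 2.13], [-1.5, 1.42], [0.17, 2.43], [-1.26, 4.41], [0.16, 1.93], [-2.52, 2.52]. Speed limits (rad/s): [1.89, 1.89, 2.39, 2.39, 3.01, 3.01, 3.01].

INTERFACE

Orientations are given as [roll, pitch, yaw] about the fixed x, y, z axes, in that order (R = Rz(yaw) Ry(pitch) Rx(roll)).
In Python, from workcell import telemetry, cams, workorder gives the robot as it stands. The module is installed in compiled form; this text tells all that it offers.
- The arm moves only by the tool apply_moves, never from a script. Its argument "steps" is a list of rows, each a list of 4 numbers: the shift along the tool's x, y, z in cm, then the turn about the tool's z in rad. A call has exactly 10 rows; each row is the pose to reach, as a shift and turn from the pose commanded when the call began, along the tool's axes at that moment; what a row does not reach only later rows make up. A row lasts 1/12 s, in which the tool goes at most 41.7 mm and 7.16 degrees, less where a joint would pass 70% of its speed; a pose out of reach is approached as far as the arm can. A call with a gripper value outside its range is refused whole. "claw" is the closure, from 0 (fully open) to 1 (shut), set as the call begins (left out, the last holds). The fingers move at their own pace and stop on an object; "force" is the grip in N (left out, the last holds). Time passes only in rows, so rows that repeat a pose let the fingers close, or fill a call up. It gives the time, the measured TCP pose, the force and the opening at its end, in the units of the state.
- telemetry.observe(): the state, without advancing time (a new reading comes with each control period).
- cams.grab_frame(name): name is "side" or "top" or "wrist"; returns a dict with "color" (384x512x3 uint8, red, green, blue), "mtx" (3x3 intrinsics, pixels), "eye" and "orientation" of the camera in the world; the wrist camera has in their place "T_tool_cam" (4x4, takes a point from camera to tool coordinates, whose origin is the TCP and whose axes are the flange's). Camera axes: x right, y down, z forward; pixel columns grow to the right and rows downward; lengths in m; the calibration is good to about 2 mm. A picture is of the moment at which its call begins: read the wrist's pose just before it. There is no depth.
- workorder.job_done(): hands the job in, once; it reports no verdict.
Trained networks look in the newest picture that a camera, given by its name, has taken for a name from the list of things; names that differ only in an ending like _2 or _b are one class to them, and where a whole thing is asked for, a point or a joint stands for the part that bears it (a point fixed in the world has none). Each returns a list of dicts, best first, with "score" (0 to 1); they miss things now and then, are a little off and sometimes report something else, mostly with a low value. They report only what shows in the picture. A call takes as long as a camera call.
- cams.find_in(camera, name): "box" ([left, top, width, height] in pixels, round what is visible of it).
- cams.pinpoint(camera, name): "uv" ([column, row] in pixels: a listed point, or the origin of a listed thing).
The state is a dict: "clock": time; "qpos": joint angles; "qd": joint speeds; "joint_efforts": joint torques, N m; "position": TCP position; "tool_rot": TCP orientation; "force": force on the tool from outside, world axes, zero at the start; "moment": the same for the moment, N m; "grip_width": finger opening in m.
Only numpy, scipy, OpenCV 4.12 (cv2) and the standard library are available. Lean on these libraries where they do the work, as an engineer would, in place of code of your own. Each camera call takes 0.05 s, during which the arm holds its last target. There are 200 camera calls.

TASK

Close up the loaded test stand: pick up its rectangular cover by the black handle, set it (do not drop it) into the frame of the sloping stand, handle up, then press it down firmly at both ends until it is fully home against the seat all along. Leave the other things on the bench where they are.

Things in the scene. Friction and masses are not known exactly. Their poses are not given: they have to be found in the camera images.
- cover: Loose rectangular aluminium cover, 100 mm (own x) by 150 mm (own y) by 18 mm thick, about 0.35 kg, lying flat on the bench at the start. On its middle stands a black upright handle rib, 70 mm long along own x, 14 mm wide along own y, its top 51 mm above the underside. Origin: centre of the underside; z up through the handle. Either way round fits (half turn about z).
- cover_end_a (a point): Point on the underside of the cover, in the middle of its width, 70 mm from the centre towards own +y (5 mm from that short edge).
- cover_end_b (a point): The same point at the other end, 70 mm from the centre towards own -y.
- nest: Seat of the fixed grey stand, sloping 25 deg, facing more or less to the robot's left (+y). Origin: seat centre, 65 mm above the bench, where the cover's underside centre goes; x up the slope, y along the 156 mm length, z square out of it. The frame round it has a 106 x 156 mm opening (3 mm spare each side), 12 mm thick walls 17 mm high, the top 6 mm flared. The cover's own y goes along this y.
- nest_rim (a point): Middle of the frame's opening, level with the top of its walls, 17 mm out from the seat along the nest's z. With the cover home, the cover's flat top is 18 mm out from the seat, about level with this rim; resting on the unpressed strips it stands 5 to 8 mm higher.
- strip_a (a joint): Stiff black strip, 76 mm long, across the seat 62 mm from its centre towards nest +y. Value: how far it is pressed down (m), 0 to 0.003 at the start; it stands 8 mm less this above the seat. The laid-in cover rests on both strips. It gives way only when that end of the cover is pressed with about 10 N, then stays down; 0.008 = level with the seat, cover end home.
- strip_b (a joint): The same strip at the other end, 62 mm from the seat's centre towards nest -y.
- round_lid: Bystander: round steel lid, 90 mm across, 31 mm high, with a knob; origin under its centre.
- bottle: Bystander: white bottle, 64 mm across, 120 mm high; origin under its centre.
- jar: Bystander: glass jar, 68 mm across, 85 mm high; origin under its centre.
- tray: Bystander: black parts tray, 160 by 220 by 35 mm; origin under its centre.
- panel: Bystander: white panel with rows of flexible circuits, 200 by 160 by 5 mm; origin under its centre.
- tape: Bystander: roll of clear tape lying flat, 90 mm across, 24 mm high; origin under its centre.

How it is judged:
By the outcome, as a careful person would: the job done as asked, in the order asked, and still so for the second after the job is handed in, with the robot touching nothing.
It also fails if it takes over 58 s, if anything falls off the work surface, if the arm or the gripper's body presses on something with over 40 N, if the wrist force passes 120 N, or if a joint passes its speed limit or range.

## Working session

There is one attempt and no reset: what is moved stays moved. The work goes in short steps, Python scripts to look and compute and a tool call to move; the robot and the scene stay as the last step left them, time stands still between calls to the robot, and variables do not carry over. Pictures are saved under pics/ and viewed, about 8 in all and at most 12, crops included, and the job is handed in when it is done.

Besides the shell and the picture viewer there is one more tool, called as name(argument=value, ...) on one line, values as JSON. apply_moves: Moves the arm, as the interface text tells. Its arguments: {"type":"object","properties":{"steps":{"type":"array"},"claw":{"type":"number"},"force":{"type":"number"}},"required":["steps"]}

```bash
mkdir -p pics; cat > h.py <<'E'
import numpy as np, cv2
from scipy.spatial.transform import Rotation as Ro
from workcell import telemetry, cams, workorder
def rot(o):
    o=np.array(o,float)
    if o.shape==(3,3): return o
    return (Ro.from_quat(o) if o.size==4 else Ro.from_euler('xyz',o)).as_matrix()
def cam(n):
    s=telemetry.observe(); f=cams.grab_frame(n)
    if 'T_tool_cam' in f:
        T=np.eye(4);T[:3,:3]=rot(s['tool_rot']);T[:3,3]=s['position'];T=T@np.array(f['T_tool_cam'])
        R,e=T[:3,:3],T[:3,3]
    else: R,e=rot(f['orientation']),np.array(f['eye'])
    return f['color'],np.array(f['mtx']),R,e
def ray(uv,c):
    d=c[2]@np.linalg.inv(c[1])@np.array([uv[0],uv[1],1.]); return c[3],d/np.linalg.norm(d)
def onz(uv,c,z):
    e,d=ray(uv,c); return e+d*(z-e[2])/d[2]
def tri(rs):
    A=sum(np.eye(3)-np.outer(d,d) for e,d in rs);b=sum((np.eye(3)-np.outer(d,d))@e for e,d in rs)
    return np.linalg.solve(A,b)
def proj(p,c):
    q=c[1]@(c[2].T@(np.array(p)-c[3])); return q[:2]/q[2]
def save(n,im): cv2.imwrite('pics/'+n+'.png',cv2.cvtColor(im,cv2.COLOR_RGB2BGR))
E
python3 - <<'E'
from h import *
s=telemetry.observe(); print(s)
f=cams.grab_frame('top');print(f['eye'],f['orientation'],f['mtx'])
ims=[]
for n in ['top','side']:
    c=cam(n); ims.append(c[0]); print(n,c[3])
    for k in ['cover','cover_end_a','nest','nest_rim','strip_a','round_lid','bottle','jar','tray','panel','tape']:
        try: print(k,[(np.round(d['uv']).tolist(),round(d['score'],2)) for d in cams.pinpoint(n,k)][:3])
        except Exception as e: print(k,e)
save('a',np.vstack(ims)[:, :])
im=np.hstack(ims); save('a',cv2.resize(im,(800,300)))
save('top',ims[0]);save('side',ims[1])
E
```

```text
{'clock': 0.0, 'qpos': array([ 1.25380432,  0.52199879, -0.03631133,  1.59999908,  0.02116155,
        1.02107539, -0.11280986]), 'qd': array([ 1.60292413e-03,  1.30176031e-03,  7.10215771e-04, -1.51980998e-03,
       -1.19475455e-03,  4.64908864e-05, -2.33057918e-04]), 'joint_efforts': array([-4.61072668e-04, -9.27119637e+01,  1.97923690e+00, -3.69937456e+01,
        1.78656040e-02,  7.94914900e-03,  1.99060361e-05]), 'position': array([ 0.15257044, -0.60575417,  0.23073858]), 'tool_rot': array([-3.14049663e+00,  5.27174087e-05,  2.46738008e-01]), 'force': array([-0.09719109,  0.45918582,  0.582531  ]), 'moment': array([ 0.02397075, -0.01311004,  0.06332345]), 'grip_width': 0.08555499068546481}
[0.48742927 0.01638378 1.32335953] [-3.07653667 -0.00381979 -1.57975448] [[389.57938372   0.         253.17519636]
 [  0.         389.57938372 193.78718651]
 [  0.           0.           1.        ]]
top [0.48742927 0.01638378 1.32335953]
cover [([312.0, 194.0], 0.56)]
cover_end_a [([298.0, 185.0], 0.89), ([332.0, 210.0], 0.57)]
nest [([216.0, 211.0], 0.9)]
nest_rim [([216.0, 209.0], 0.72)]
s
[... 154 characters left out ...]
ttle [([161.0, 257.0], 0.81), ([343.0, 257.0], 0.31)]
jar [([263.0, 141.0], 0.74), ([341.0, 254.0], 0.18)]
tray [([118.0, 201.0], 0.81), ([160.0, 254.0], 0.61)]
panel [([394.0, 200.0], 0.86)]
tape [([342.0, 254.0], 0.72)]
side [0.04714118 0.88679074 0.99245471]
cover [([270.0, 158.0], 0.64)]
cover_end_a [([253.0, 164.0], 0.78), ([288.0, 157.0], 0.66), ([156.0, 312.0], 0.62)]
nest [([231.0, 212.0], 0.86)]
nest_rim [([231.0, 204.0], 0.64)]
strip_a it knows: bottle, cover, cover_end, jar, nest, nest_rim, panel, round_lid, tape, tray
round_lid [([297.0, 216.0], 0.74)]
bottle [([240.0, 303.0], 0.61)]
jar [([200.0, 166.0], 0.72)]
tray []
panel [([311.0, 119.0], 0.92)]
tape [([340.0, 160.0], 0.84)]
```

View pics/top.png

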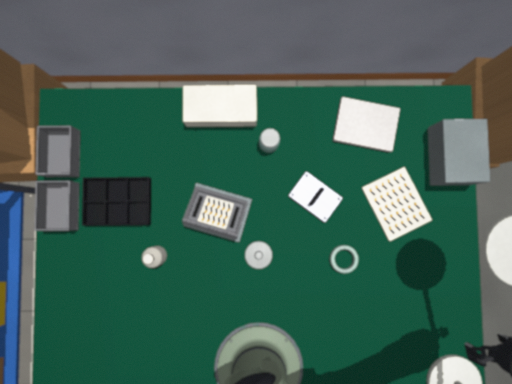

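View pics/side.png

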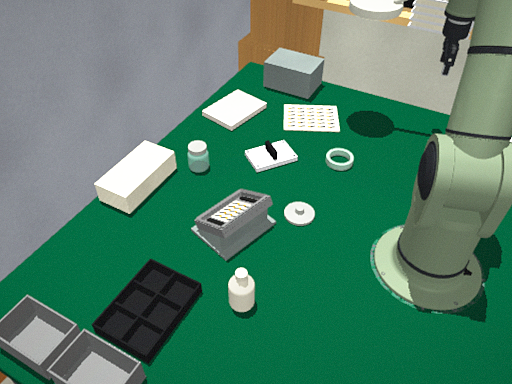

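The top view shows the cover at (315,197), the nest at (217,212), the lid at (258,255) and the tape at (344,259). The side view shows the cover at (271,155) and the nest at (234,218). I'll zoom in on the nest and the cover.

```bash
python3 - <<'E'
from h import *
t=cam('top');s=cam('side')
z=lambda im,x,y,w,h:cv2.resize(im[y:y+h,x:x+w],(400,300),interpolation=cv2.INTER_CUBIC)
save('b',np.vstack([np.hstack([z(t[0],177,182,80,60),z(s[0],185,180,100,75)]),np.hstack([z(t[0],275,167,80,60),z(s[0],225,120,100,75)])]))
for k,h in [('nest',.065),('round_lid',0),('tape',0),('cover',0),('jar',0),('bottle',0)]:
    r=[]
    for n,c in (('top',t),('side',s)):
        d=cams.pinpoint(n,k)
        if d: r.append(ray(d[0]['uv'],c)); print(k,n,onz(d[0]['uv'],c,h).round(3))
    if len(r)==2: print(k,tri(r).round(3))
m=(t[0][150:240,275:360].min(2)>140).astype(np.uint8)
n,l,st,ce=cv2.connectedComponentsWithStats(m); print(st,ce+[275,150])
E
```

```text
nest top [0.501 0.128 0.065]
nest side [0.519 0.13  0.065]
nest [0.508 0.132 0.072]
round_lid top [ 0.372 -0.013  0.   ]
round_lid side [0.373 0.011 0.   ]
round_lid [ 0.375 -0.011 -0.022]
tape top [ 0.364 -0.292  0.   ]
tape side [ 0.351 -0.301  0.   ]
tape [ 0.357 -0.294  0.002]
cover top [ 0.564 -0.191  0.   ]
cover side [ 0.56 -0.21  0.  ]
cover [ 0.558 -0.192  0.014]
jar top [ 0.542 -0.467  0.   ]
jar side [ 0.747 -0.044 -0.   ]
jar [ 0.682 -0.305 -0.053]
bottle top [0.362 0.328 0.   ]
bottle side [0.374 0.336 0.   ]
bottle [ 0.368  0.332 -0.002]
[[   0    0   85   90 6302]
 [  14   22   53   50 1348]] [[317.40542685 194.11107585]
 [315.10459941 196.31824926]]
```

View pics/b.png

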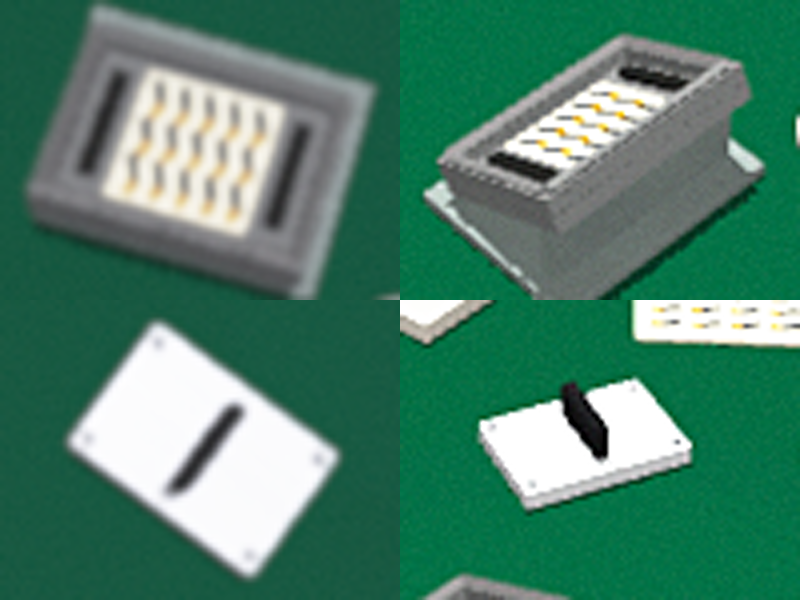

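The zoom shows that the nest's long axis runs roughly along world y, with strips at top-image (198,207) and (235,217). Its high side faces the robot, which disagrees with the text's "+y", so I'll measure it rather than trust the text. Cover top corners are about (306,171), (289,196), (343,198) and (325,223), so cover x is at a yaw of about -36°.

```bash
cat >> h.py <<'E'
def togo(p,yaw=None):
    s=telemetry.observe();R=rot(s['tool_rot'])
    y=np.arctan2(R[1,0],R[0,0])
    print('pos',np.round(s['position'],4),'yaw',round(y,4),'F',np.round(s['force'],1),'t',s['clock'],'w',round(s['grip_width'],4))
    print('shift cm',(R.T@(np.array(p)-s['position'])*100).round(2),'turn',None if yaw is None else round(-(yaw-y),3))
E
python3 - <<'E'
from h import *
t=cam('top')
P=[onz(u,t,.018) for u in [(306,171.4),(288.6,195.6),(343,198),(325,222.6)]]
c=np.mean(P,0);print(c,np.linalg.norm(P[0]-P[1]),np.linalg.norm(P[0]-P[2]))
w=cams.grab_frame('wrist');print(np.round(w['T_tool_cam'],3),w['mtx'][0])
togo([c[0],c[1],.22],-.63)
E
```

```text
[ 0.5603018  -0.19900203  0.018     ] 0.1009380183466449 0.15272555071536806
[[ 0.001 -0.966 -0.259  0.065]
 [ 1.     0.001 -0.     0.001]
 [ 0.    -0.259  0.966 -0.144]
 [ 0.     0.     0.     1.   ]] [339.37626436   0.         250.95843716]
pos [ 0.1527 -0.6061  0.2313] yaw 0.2467 F [-0.2  0.1  0.5] t 1.95 w 0.0854
shift cm [ 49.47 -29.52   1.13] turn 0.877
```

apply_moves(steps=[[3,-1.8,0,0.09],[6,-3.6,0,0.18],[9.5,-5.7,0,0.27],[13,-7.8,0,0.36],[16.5,-9.9,0,0.45],[20,-12,0,0.54],[23.5,-14.1,0,0.63],[27,-16.2,0,0.72],[30.5,-18.3,0,0.8],[34,-20.4,0,0.877]], claw=0)

```text
clock: 2.78
position: [0.4337, -0.3236, 0.2315]
tool_rot: [-3.142, -0.0, -0.634]
force: [2.0, -0.9, -0.4]
grip_width: 0.0853
```

```bash
python3 - <<'E'
from h import *
togo([.5603,-.199,.20],-.63)
E
```

```text
pos [ 0.4337 -0.3236  0.2315] yaw -0.6343 F [ 2.  -0.9 -0.4] t 2.7833 w 0.0853
shift cm [  2.81 -17.54   3.16] turn -0.004
```

apply_moves(steps=[[0.5,-3,0.5,0],[1,-6,1,0],[1.5,-9,1.5,0],[2,-12,2,0],[2.4,-15,2.6,0],[2.8,-17.5,3.2,0],[2.8,-17.5,3.2,0],[2.8,-17.5,3.2,0],[2.8,-17.5,3.2,0],[2.8,-17.5,3.2,0]])

```text
clock: 3.62
position: [0.5577, -0.2014, 0.1996]
tool_rot: [3.141, -0.0, -0.632]
force: [0.4, -0.7, 0.4]
grip_width: 0.0857
```

```bash
python3 - <<'E'
from h import *
c=cam('wrist');save('w1',c[0])
for k in ['cover','cover_end_a']: print(k,[(d['uv'],d['score'],onz(d['uv'],c,0).round(4)) for d in cams.pinpoint('wrist',k)])
g=c[0].min(2);m=(g>130).astype(np.uint8)
cs,_=cv2.findContours(m,cv2.RETR_EXTERNAL,cv2.CHAIN_APPROX_NONE)
for q in sorted(cs,key=cv2.contourArea)[-2:]:
    b=cv2.boxPoints(cv2.minAreaRect(q)); print(cv2.contourArea(q),b.round(1).tolist())
    P=np.array([onz(u,c,.018) for u in b]);print(P.round(4),P.mean(0),[np.linalg.norm(P[i]-P[i-1]).round(4) for i in range(4)])
togo([.56,-.199,.05],-.63)
E
```

```text
cover [([245.6, 173.8], 0.84, array([ 0.5604, -0.1979,  0.    ]))]
cover_end_a [([172.7, 171.7], 0.84, array([ 0.6063, -0.1388,  0.    ])), ([313.3, 171.2], 0.66, array([ 0.5216, -0.2556,  0.    ]))]
11102.0 [[364.79998779296875, 43.400001525878906], [421.1000061035156, -49.20000076293945], [567.2000122070312, 39.599998474121094], [510.8999938964844, 132.1999969482422]]
[[ 0.595  -0.3548  0.018 ]
 [ 0.6283 -0.4293  0.018 ]
 [ 0.4925 -0.5004  0.018 ]
 [ 0.4475 -0.4258  0.018 ]] [ 0.54083191 -0.42756531  0.018     ] [np.float64(0.1638), np.float64(0.0817), np.float64(0.1533), np.float64(0.0871)]
15275.5 [[163.89999389648438, 221.89999389648438], [165.0, 120.80000305175781], [323.20001220703125, 122.5999984741211], [322.1000061035156, 223.60000610351562]]
[[ 0.572  -0.1042  0.018 ]
 [ 0.648  -0.1692  0.018 ]
 [ 0.5594 -0.2878  0.018 ]
 [ 0.4761 -0.2324  0.018 ]] [ 0.56385427 -0.19838004  0.018     ] [np.float64(0.1601), np.float64(0.1), np.float64(0.1481), np.float64(0.1)]
pos [ 0.5579 -0.2011  0.1996] yaw -0.6315 F [ 0.7 -0.7  0.4] t 3.7667 w 0.0855
shift cm [ 0.04 -0.3  14.96] turn -0.002
```

View pics/w1.png

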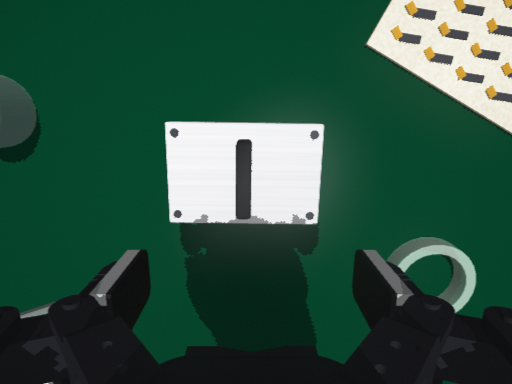

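The wrist view shows the cover with corners near (165,122), (323,124), (317,223) and (168,223), and the handle upright at column 243. It is well aligned with the jaws.

```bash
python3 - <<'E'
from h import *
c=cam('wrist')
P=np.array([onz(u,c,.018) for u in [(165.5,122),(323.5,124.5),(317.5,223.5),(168,223.5)]])
print(P.round(4),[np.linalg.norm(P[i]-P[i-1]).round(4) for i in range(4)])
d=P[0]-P[1]+P[3]-P[2]; yaw=np.arctan2(d[1],d[0])-np.pi/2; m=P.mean(0);print(m,yaw)
H=onz((243,180),c,.05);print(H)
togo([m[0],m[1],.023],yaw)
E
```

```text
[[ 0.6471 -0.1686  0.018 ]
 [ 0.5579 -0.2868  0.018 ]
 [ 0.4791 -0.2284  0.018 ]
 [ 0.5685 -0.1061  0.018 ]] [np.float64(0.1005), np.float64(0.1481), np.float64(0.0981), np.float64(0.1515)]
[ 0.56317023 -0.19748395  0.018     ] -0.6384913061692303
[ 0.5647501 -0.1988527  0.05     ]
pos [ 0.558  -0.201   0.1996] yaw -0.6312 F [-0.2 -0.3 -0.2] t 3.8167 w 0.0857
shift cm [ 0.2  -0.59 17.66] turn 0.007
```

apply_moves(steps=[[0.2,-0.6,2,0],[0.2,-0.6,4.5,0],[0.2,-0.6,7,0],[0.2,-0.6,9.5,0],[0.2,-0.6,12,0],[0.2,-0.6,14,0],[0.2,-0.6,15.5,0],[0.2,-0.6,16.5,0],[0.2,-0.6,17.3,0],[0.2,-0.6,17.5,0]])

```text
clock: 4.65
position: [0.5631, -0.1967, 0.0235]
tool_rot: [3.141, 0.001, -0.63]
force: [-0.3, -0.5, -0.6]
grip_width: 0.0855
```

apply_moves(steps=[[0,0,0,0],[0,0,0,0],[0,0,0,0],[0,0,0,0],[0,0,0,0],[0,0,0,0],[0,0,0,0],[0,0,0,0],[0,0,0,0],[0,0,0,0]], claw=1, force=30)

```text
clock: 5.48
position: [0.5637, -0.1968, 0.0248]
tool_rot: [-3.141, -0.001, -0.63]
force: [-1.3, 0.8, 6.3]
grip_width: 0.0136
```

apply_moves(steps=[[0,0,-1,0],[0,0,-3.5,0],[0,0,-6.5,-0.08],[-1.5,-1,-9.5,-0.18],[-3,-2,-12.5,-0.28],[-5,-3.5,-15.5,-0.38],[-7,-5,-18.5,-0.49],[-9,-6.5,-21,-0.6],[-11,-8,-23.5,-0.71],[-13,-9.5,-26,-0.82]], force=40)

```text
clock: 6.32
position: [0.5134, -0.0423, 0.2862]
tool_rot: [3.141, -0.0, 0.195]
force: [0.5, 0.2, -3.0]
grip_width: 0.0133
```

```bash
python3 - <<'E'
from h import *
togo([.50,-.003,.38],.7)
E
```

```text
pos [ 0.5134 -0.0423  0.2862] yaw 0.1951 F [ 0.5  0.2 -3. ] t 6.3167 w 0.0133
shift cm [-0.55 -4.11 -9.38] turn -0.505
```

apply_moves(steps=[[-0.1,-0.8,-2,-0.1],[-0.3,-1.6,-4,-0.2],[-0.4,-2.4,-6,-0.3],[-0.5,-3.2,-8,-0.4],[-0.5,-4.1,-9.4,-0.5],[-0.5,-4.1,-9.4,-0.5],[-0.5,-4.1,-9.4,-0.5],[-0.5,-4.1,-9.4,-0.5],[-0.5,-4.1,-9.4,-0.5],[-0.5,-4.1,-9.4,-0.5]])

```text
clock: 7.15
position: [0.5015, -0.0045, 0.3774]
tool_rot: [-3.141, 0.001, 0.688]
force: [1.2, 1.1, -1.2]
grip_width: 0.0133
```

```bash
python3 - <<'E'
from h import *
c=cam('wrist');save('w2',cv2.resize(c[0],(800,600),interpolation=cv2.INTER_CUBIC))
for k in ['nest','nest_rim']: print(k,[(d['uv'],d['score'],onz(d['uv'],c,.065 if k=='nest' else .08).round(4)) for d in cams.pinpoint('wrist',k)])
import pickle;pickle.dump([c,cam('top'),cam('side')],open('v.pkl','wb'))
togo([.5,0,.38],.7)
E
```

```text
nest [([174.3, 84.3], 0.81, array([0.5113, 0.1297, 0.065 ]))]
nest_rim [([175.8, 80.7], 0.95, array([0.5172, 0.1276, 0.08  ]))]
pos [ 0.5017 -0.004   0.3781] yaw 0.6893 F [-0.2 -0.2 -3. ] t 7.4 w 0.0132
shift cm [ 0.12 -0.42 -0.19] turn -0.011
```

View pics/w2.png

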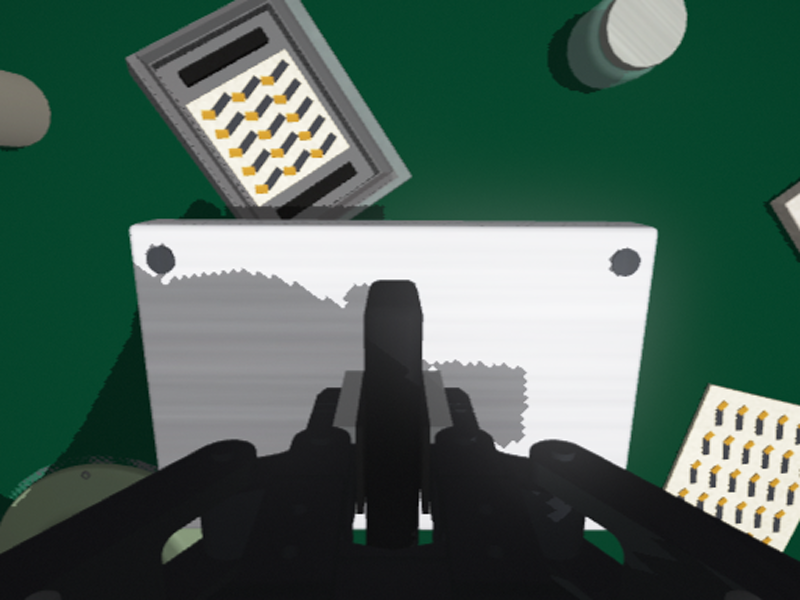

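The picture shows the cover held level, with the nest at 800-px (265,110). Strip ends are near (182,80) and (266,35), and the second strip's ends are near (281,213) and (353,169). I'll fit the nest pose to the strips in all three views and test the facing direction.

```bash
cat > fit.py <<'E'
from h import *
import pickle
from scipy.optimize import least_squares
w,t,s=pickle.load(open('v.pkl','rb'))
k=.64; a,b=.038,.062
T=lambda x,y:(177+x/5,182+y/5)
S=lambda x,y:(185+(x-400)/4,180+y/4)
# sign convention: end 'L' = top-image-left strip, 'far' = +x end
obs=[(w,1,1,(266*k,35*k)),(w,1,-1,(182*k,80*k)),(w,-1,1,(353*k,169*k)),
 (t,1,1,T(120,72)),(t,1,-1,T(86,172)),(t,-1,1,T(302,126)),(t,-1,-1,T(272,225))]
sobs=[(s,1,0,S(525,167)),(s,-1,0,S(653,78))]
def pose(p):
    R=Ro.from_euler('ZYX',[p[3],p[4],p[5]]).as_matrix(); return R,np.array(p[:3])
# local: l1=+far along X', l2=+left along Y'
def res(p):
    R,o=pose(p); r=[]
    for c,i,j,uv in obs+sobs:
        P=o+R@np.array([j*a,i*b,.0065]); f=np.linalg.norm(P-c[3])/c[1][0,0]
        r+=list((proj(P,c)-uv)*f*1000)
    return np.array(r)
if __name__=='__main__':
    q=least_squares(res,[.51,.13,.065,-.26,0,0],loss='soft_l1'); print('free',q.x.round(4),np.degrees(q.x[3:]).round(1),q.cost);print(res(q.x).round(1).reshape(-1,2).tolist())
    for g in (25,-25):
        f=lambda p:res([p[0],p[1],.065,p[2],np.radians(g),0])
        q=least_squares(f,[.51,.13,-.26],loss='soft_l1'); print(g,q.x.round(4),q.cost);print(f(q.x).round(1).reshape(-1,2).tolist())
        p=[q.x[0],q.x[1],.065,q.x[2],np.radians(g),0];R,o=pose(p)
        ims=[]
        for c,(x,y,ww,h) in ((w,(70,0,200,150)),(t,(177,182,80,60)),(s,(185,180,100,75))):
            z=400/ww; im=cv2.resize(c[0][y:y+h,x:x+ww],(400,300),interpolation=cv2.INTER_CUBIC).copy()
            for hx,hy,hz,col in ((.065,.09,.017,(255,0,0)),(.053,.078,.011,(255,255,0)),(.053,.078,0,(0,255,255))):
                L=[(proj(o+R@np.array([i*hx,j*hy,hz]),c)-[x,y]+.5)*z for i,j in((1,1),(1,-1),(-1,-1),(-1,1))]
                cv2.polylines(im,[np.int32(np.round(L))],True,col,1)
            ims.append(im)
        ims.append(np.zeros_like(im)); save('fit%d'%g,np.vstack([np.hstack(ims[:2]),np.hstack(ims[2:])]))
E
python3 fit.py
```

```text
free [ 0.5114  0.1326  0.059  -0.2867  0.4556  0.0145] [-16.4  26.1   0.8] 10.134149977418803
[[-2.0, 1.5], [1.1, 1.0], [-1.2, -0.6], [0.3, -1.5], [-1.7, -1.5], [0.1, -2.0], [-0.9, -0.3], [0.8, -0.5], [2.7, 0.1]]
25 [ 0.5115  0.1319 -0.2927] 18.347200756272784
[[-2.5, 0.3], [-0.7, 0.6], [-0.8, -0.2], [0.5, -2.1], [-2.1, -1.3], [0.7, -2.6], [-0.9, -0.0], [0.8, -4.4], [3.0, -5.2]]
-25 [ 0.5158  0.1313 -0.3043] 57.42757695825602
[[-11.9, -8.6], [12.1, 5.7], [-5.1, 0.8], [-4.2, -3.5], [1.5, -0.8], [-1.3, -1.7], [-0.9, 1.0], [0.7, -3.8], [3.9, -3.8]]
```

View pics/fit25.png

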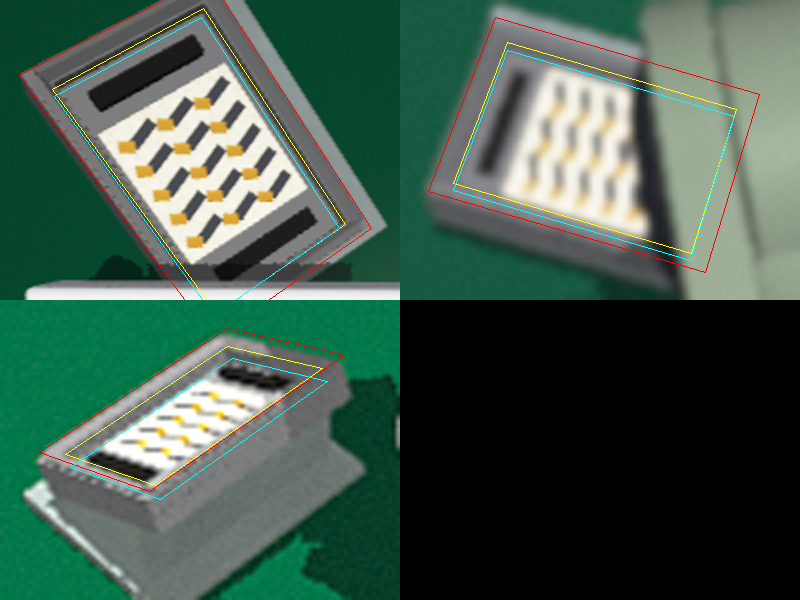

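The overlay matches well in the wrist and top views. The side view sits about 3 px off, which is a height and calibration difference. So the stand really faces away from the robot: it is low at +x and high near the robot, 25°, yaw about -0.293. Next I go above it.

```bash
python3 - <<'E'
from h import *
togo([.5252,.1278,.18],-.293)
E
```

```text
pos [ 0.5017 -0.004   0.3781] yaw 0.6893 F [-0.2 -0.2 -3. ] t 7.4 w 0.0132
shift cm [10.2  -8.68 19.81] turn 0.982
```

apply_moves(steps=[[1,-0.9,2,0.1],[2,-1.8,4,0.2],[3,-2.7,6,0.3],[4,-3.5,8,0.4],[5,-4.4,10,0.5],[6,-5.2,12,0.6],[7,-6.1,14,0.7],[8,-7,16,0.8],[9.2,-7.8,18,0.89],[10.2,-8.7,19.8,0.982]])

```text
clock: 8.23
position: [0.5252, 0.1287, 0.179]
tool_rot: [3.141, 0.0, -0.297]
force: [-0.2, 1.0, -3.1]
grip_width: 0.013
```

apply_moves(steps=[[0,0,0,0],[0,0,0,0],[0,0,0,0],[0,0,0,0],[0,0,0,0],[0,0,0,0],[0,0,0,0],[0,0,0,0],[0,0,0,0],[0,0,0,0]], force=25)

```text
clock: 9.07
position: [0.5251, 0.128, 0.1804]
tool_rot: [-3.142, -0.0, -0.292]
force: [-0.2, 0.5, -2.5]
grip_width: 0.0133
```

```bash
python3 - <<'E'
from h import *
togo([.5252,.1278,.116],-.293)
c=cam('wrist');s=cam('side')
save('w3',np.vstack([cv2.resize(c[0],(512,384))[:250],cv2.resize(s[0][160:260,150:330],(512,284))]))
E
```

```text
pos [0.5251 0.128  0.1804] yaw -0.2921 F [-0.2  0.5 -2.5] t 9.0667 w 0.0133
shift cm [0.02 0.02 6.44] turn 0.001
```

View pics/w3.png

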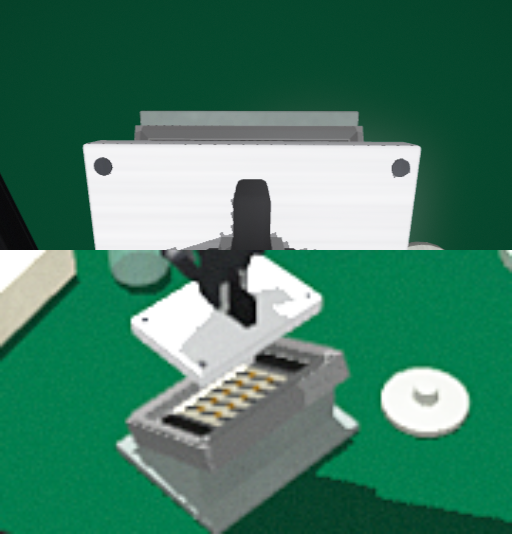

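In the wrist view the frame's low edge is centred at column 249 and the cover at 252, with the cover about 0.4–0.7° skewed. I'll correct by -1.5 mm in tool y and -0.007 rad, then lower.

apply_moves(steps=[[0,-0.15,0.8,-0.007],[0,-0.15,1.6,-0.007],[0,-0.15,2.4,-0.007],[0,-0.15,3.2,-0.007],[0,-0.15,4,-0.007],[0,-0.15,4.8,-0.007],[0,-0.15,5.4,-0.007],[0,-0.15,5.9,-0.007],[0,-0.15,6.2,-0.007],[0,-0.15,6.4,-0.007]], force=20)

```text
clock: 10.0
position: [0.5255, 0.1295, 0.1159]
tool_rot: [3.141, 0.0, -0.285]
force: [-0.2, 0.3, -3.1]
grip_width: 0.0134
```

apply_moves(steps=[[0,0,0.1,0],[0,0,0.2,0],[0,0,0.3,0],[0,0,0.4,0],[0,0,0.5,0],[0.05,0,0.6,0],[0.1,0,0.7,0],[0.15,0,0.8,0],[0.15,0,0.8,0],[0.15,0,0.8,0]])

```text
clock: 10.83
position: [0.5277, 0.1291, 0.1088]
tool_rot: [-3.141, -0.001, -0.286]
force: [1.2, -0.7, 6.0]
grip_width: 0.0133
```

apply_moves(steps=[[0.05,0,0.12,0],[0.1,0,0.24,0],[0.15,0,0.36,0],[0.2,0,0.48,0],[0.25,0,0.6,0],[0.3,0,0.72,0],[0.35,0,0.84,0],[0.4,0,0.96,0],[0.4,0,1,0],[0.4,0,1,0]])

```text
clock: 11.67
position: [0.533, 0.1276, 0.0995]
tool_rot: [-3.14, -0.004, -0.286]
force: [7.1, -3.7, 12.0]
grip_width: 0.0131
```

```bash
python3 - <<'E'
from h import *
togo([.5336,.1255,.091],-.29)
c=cam('wrist');s=cam('side')
save('w4',np.vstack([c[0][:300],cv2.resize(s[0][160:260,150:330],(512,284))]))
E
```

```text
pos [0.533  0.1276 0.0995] yaw -0.2863 F [ 7.1 -3.7 12. ] t 11.6667 w 0.0131
shift cm [0.11 0.19 0.85] turn 0.004
```

View pics/w4.png

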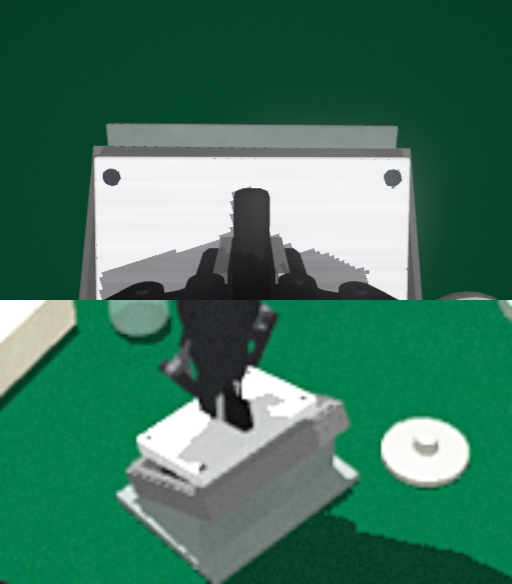

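apply_moves(steps=[[0.02,0,0.1,0],[0.05,0,0.2,0],[0.08,0,0.3,0],[0.11,0,0.4,0],[0.14,0,0.5,0],[0.17,0,0.6,0],[0.2,0,0.65,0],[0.2,0,0.7,0],[0.2,0,0.7,0],[0.2,0,0.7,0]])

```text
clock: 12.6
position: [0.535, 0.127, 0.0926]
tool_rot: [-3.14, -0.004, -0.286]
force: [9.2, -2.4, 10.5]
grip_width: 0.0136
```

```bash
python3 - <<'E'
from h import *
togo([.5336,.1255,.091],-.29)
c=cam('wrist');s=cam('side')
save('w5',np.vstack([c[0][:300],cv2.resize(s[0][160:260,150:330],(512,284))]))
E
```

```text
pos [0.535  0.127  0.0926] yaw -0.2863 F [ 9.2 -2.4 10.5] t 12.6 w 0.0136
shift cm [-0.1   0.18  0.15] turn 0.004
```

View pics/w5.png

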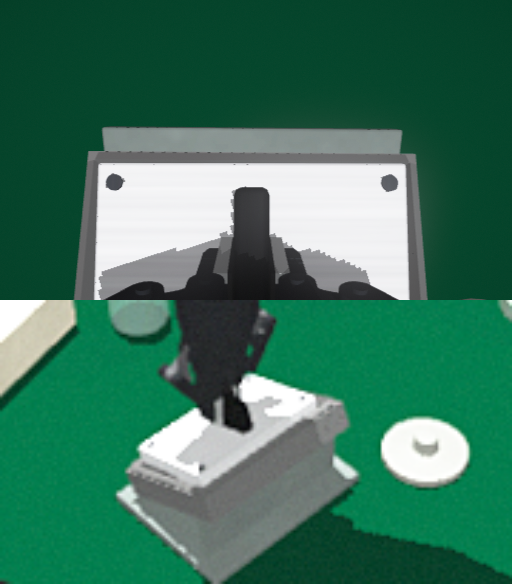

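The cover is in the frame on all sides, with its low edge almost down. I'll go a few millimetres more and then release.

apply_moves(steps=[[0,0,0.05,0],[0,0,0.1,0],[0,0,0.15,0],[0,0,0.2,0],[0,0,0.25,0],[0,0,0.25,0],[0,0,0.25,0],[0,0,0.25,0],[0,0,0.25,0],[0,0,0.25,0]])

```text
clock: 13.53
position: [0.5347, 0.1272, 0.0909]
tool_rot: [-3.14, -0.004, -0.286]
force: [-0.1, -4.3, 31.3]
grip_width: 0.0133
```

apply_moves(steps=[[0,0,-0.1,0],[0,0,-0.1,0],[0,0,-0.1,0],[0,0,-0.1,0],[0,0,-0.1,0],[0,0,-0.1,0],[0,0,-1,0],[0,0,-3,0],[0,0,-6,0],[0,0,-9,0]], claw=0.5)

```text
clock: 14.37
position: [0.5322, 0.1273, 0.1801]
tool_rot: [3.141, 0.001, -0.285]
force: [0.6, -0.2, 0.1]
grip_width: 0.0426
```

apply_moves(steps=[[-1,0,-2,0],[-2,0,-4,0],[-3,0,-6,0],[-4,0,-6,0],[-4,0,-6,0],[-4,0,-6,0],[-4,0,-6,0],[-4,0,-6,0],[-4,0,-6,0],[-4,0,-6,0]], claw=1)

```text
clock: 15.2
position: [0.4944, 0.1385, 0.2383]
tool_rot: [3.141, 0.001, -0.286]
force: [0.2, 0.7, -0.3]
grip_width: -0.0002
```

```bash
python3 - <<'E'
from h import *
c=cam('wrist');s=cam('side')
for k in ['cover','cover_end_a','nest_rim']: print(k,[(np.round(d['uv'],1),round(d['score'],2),onz(d['uv'],c,.068).round(4)) for d in cams.pinpoint('wrist',k)])
save('w6',np.vstack([c[0],cv2.resize(s[0][185:260,185:285],(512,384),interpolation=cv2.INTER_CUBIC)[:216]]))
togo([.52,.13,.15],-.29)
E
```

```text
cover [(array([249.4, 149.7]), 0.79, array([0.5211, 0.1308, 0.068 ]))]
cover_end_a [(array([328.8, 148. ]), 0.9, array([0.502 , 0.0601, 0.068 ])), (array([175.1, 146.9]), 0.75, array([0.5428, 0.1957, 0.068 ]))]
nest_rim []
pos [0.4943 0.1386 0.2387] yaw -0.2853 F [0.2 0.4 0. ] t 15.45 w 0.0003
shift cm [2.71 0.1  8.87] turn 0.005
```

View pics/w6.png

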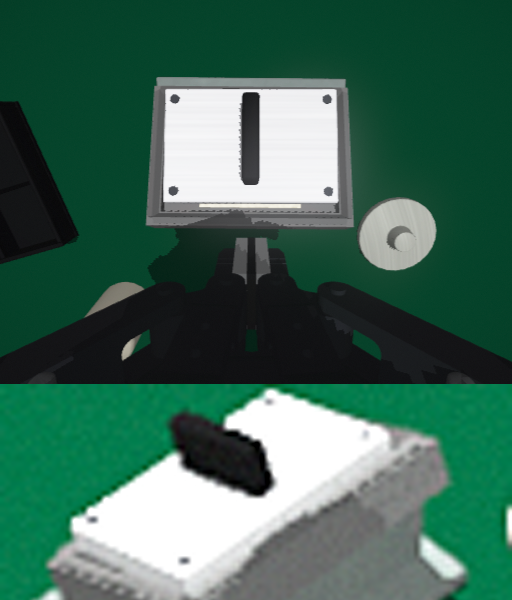

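The cover lies in the frame at (250,145), against the low side with a gap at the uphill side. I'll check its pose by PnP, to see that it isn't riding on the low wall, before I press.

```bash
python3 - <<'E'
from h import *
c=cam('wrist')
g=cv2.cvtColor(c[0],cv2.COLOR_RGB2GRAY).astype(np.float32)
m=(c[0].min(2)>150).astype(np.uint8);m[204:]=0;m=cv2.morphologyEx(m,cv2.MORPH_CLOSE,np.ones((5,5)))
cs,_=cv2.findContours(m,cv2.RETR_EXTERNAL,cv2.CHAIN_APPROX_NONE);q=max([k for k in cs if 130<cv2.boundingRect(k)[0]<200],key=cv2.contourArea)[:,0].astype(float)
x0,y0=q.min(0);x1,y1=q.max(0);print(x0,y0,x1,y1)
def fl(sel,h):
    p=q[sel]; return np.polyfit(p[:,0],p[:,1],1) if h else np.polyfit(p[:,1],p[:,0],1)
mx=(q[:,0]>x0+12)&(q[:,0]<x1-12);my=(q[:,1]>y0+12)&(q[:,1]<y1-12)
t=fl(mx&(q[:,1]<y0+5),1);b=fl(mx&(q[:,1]>y1-5),1);l=fl(my&(q[:,0]<x0+8),0);r=fl(my&(q[:,0]>x1-8),0)
def it(h,v): x=np.linalg.solve([[1,-v[0]],[-h[0],1]],[v[1],h[1]]);return x
img=np.array([it(t,l),it(t,r),it(b,r),it(b,l)])+np.array([[-.5,-.5],[.5,-.5],[.5,.5],[-.5,.5]])
print(img.round(1).tolist())
# nest axes: X downslope, Y +left
obj=np.array([[.05,.075,0],[.05,-.075,0],[-.05,-.075,0],[-.05,.075,0]])
for f in (cv2.SOLVEPNP_ITERATIVE,):
    ok,rv,tv=cv2.solvePnP(obj,img,c[1],None,flags=f)
    R=c[2]@cv2.Rodrigues(rv)[0];o=c[3]+c[2]@tv[:,0]
    print('top centre',o.round(4),'ZYX deg',Ro.from_matrix(R).as_euler('ZYX',degrees=True).round(2),'underside',(o-R[:,2]*.018).round(4))
    N=Ro.from_euler('ZYX',[-.29,np.radians(25),0]).as_matrix();print('in nest (mm)',(N.T@(o-np.array([.5115,.1319,.065]))*1000).round(1))
E
```

```text
163.0 89.0 338.0 203.0
[[164.8, 88.5], [336.5, 88.5], [338.6, 203.4], [163.0, 202.6]]
top centre [0.5268 0.1281 0.0875] ZYX deg [-16.42  18.62  -0.22] underside [0.5212 0.1297 0.0705]
in nest (mm) [ 4.7  0.8 27.1]
```

The fit gives a tilt of 18.6° instead of 25°, with the cover centre 4.7 mm downslope. So the low edge is riding on the flared rim. To mend it I'll regrip, raise it slightly, shift it uphill about 5–6 mm and re-seat it.

apply_moves(steps=[[1.4,0,1.5,0],[2.8,0,3,0],[4.2,0,5,0],[4.2,0,7,0],[4.2,0,9,0],[4.2,0,11,0],[4.2,0,12.8,0],[4.2,0,14,0],[4.2,0,14.6,0],[4.2,0,14.6,0]], claw=0.5)

```text
clock: 16.33
position: [0.5342, 0.1267, 0.0919]
tool_rot: [3.141, 0.001, -0.285]
force: [-0.1, -0.7, -0.2]
grip_width: 0.0424
```

apply_moves(steps=[[0,0,0,0],[0,0,0,0],[0,0,0,0],[0,0,0,0],[0,0,0,0],[0,0,0,0],[0,0,0,0],[0,0,0,0],[0,0,0,0],[0,0,0,0]], claw=1, force=25)

```text
clock: 17.17
position: [0.5352, 0.1269, 0.0938]
tool_rot: [-3.141, -0.001, -0.285]
force: [-0.6, -0.2, 7.8]
grip_width: 0.0135
```

apply_moves(steps=[[0,0,-0.2,0],[0,0,-0.5,0],[-0.1,0,-0.8,0],[-0.2,0,-1.1,0],[-0.35,0,-1.3,0],[-0.5,0,-1.3,0],[-0.58,0,-1.3,0],[-0.58,0,-1.3,0],[-0.58,0,-1.3,0],[-0.58,0,-1.3,0]])

```text
clock: 18.0
position: [0.53, 0.1281, 0.1062]
tool_rot: [-3.141, -0.002, -0.286]
force: [5.0, -2.7, 1.5]
grip_width: 0.0137
```

apply_moves(steps=[[0,0,0.1,0],[0,0,0.2,0],[0.02,0,0.35,0],[0.04,0,0.5,0],[0.06,0,0.65,0],[0.08,0,0.8,0],[0.1,0,0.95,0],[0.1,0,1.05,0],[0.1,0,1.1,0],[0.1,0,1.1,0]], force=20)

```text
clock: 18.83
position: [0.5319, 0.1275, 0.0956]
tool_rot: [-3.14, -0.004, -0.287]
force: [9.0, -5.4, 5.1]
grip_width: 0.0133
```

apply_moves(steps=[[0,0,0.1,0],[0.03,0,0.2,0],[0.06,0,0.3,0],[0.09,0,0.4,0],[0.12,0,0.5,0],[0.12,0,0.55,0],[0.12,0,0.55,0],[0.12,0,0.55,0],[0.12,0,0.55,0],[0.12,0,0.55,0]])

```text
clock: 19.67
position: [0.5331, 0.1276, 0.0911]
tool_rot: [-3.14, -0.004, -0.286]
force: [1.9, -5.1, 26.3]
grip_width: 0.0136
```

apply_moves(steps=[[0,0,-0.1,0],[0,0,-0.1,0],[0,0,-0.1,0],[0,0,-0.1,0],[0,0,-0.1,0],[0,0,-0.1,0],[0,0,-2,0],[-1,0,-5,0],[-2,0,-8,0],[-3,0,-11,0]], claw=0.4)

```text
clock: 20.5
position: [0.5016, 0.1363, 0.2002]
tool_rot: [3.141, 0.001, -0.285]
force: [0.4, 0.0, 0.0]
grip_width: 0.0511
```

apply_moves(steps=[[-1,0,-2,0],[-1,0,-4,0],[-1,0,-4,0],[-1,0,-4,0],[-1,0,-4,0],[-1,0,-4,0],[-1,0,-4,0],[-1,0,-4,0],[-1,0,-4,0],[-1,0,-4,0]])

```text
clock: 21.33
position: [0.4927, 0.139, 0.239]
tool_rot: [3.141, 0.0, -0.285]
force: [0.1, -0.1, 0.1]
grip_width: 0.0513
```

```bash
cat > pnp.py <<'E'
from h import *
def edge(c,a,b,n=25):
    # sub-pixel: brightest->dark crossing on normals along side a->b (inside bright)
    g=cv2.GaussianBlur(c[0].min(2).astype(np.float32),(0,0),.7);a,b=np.array(a,float),np.array(b,float);d=(b-a)/np.linalg.norm(b-a);nn=np.array([d[1],-d[0]]);pts=[]
    for k in np.linspace(.12,.88,n):
        p=a+(b-a)*k; ts=np.arange(-6,6.1,.25); S=(p+np.outer(ts,nn)).astype(np.float32)
        v=cv2.remap(g,S[:,0].reshape(1,-1),S[:,1].reshape(1,-1),1)[0]; i=np.argmin(np.gradient(v)); pts.append(S[i])
    l=cv2.fitLine(np.array(pts),cv2.DIST_HUBER,0,.01,.01).ravel(); return l
def cover(c,img):
    L=[edge(c,img[i],img[(i+1)%4]) for i in range(4)]
    def x(p,q): s=np.linalg.solve(np.array([p[:2],-q[:2]]).T,q[2:]-p[2:]);return p[2:]+s[0]*p[:2]
    im=np.array([x(L[i-1],L[i]) for i in range(4)],float)
    obj=np.array([[.05,.075,0],[.05,-.075,0],[-.05,-.075,0],[-.05,.075,0]])
    ok,rv,tv=cv2.solvePnP(obj,im,c[1],None)
    R=c[2]@cv2.Rodrigues(rv)[0];o=c[3]+c[2]@tv[:,0]
    N=Ro.from_euler('ZYX',[-.29,np.radians(25),0]).as_matrix()
    print('corners',im.round(1).tolist(),'centre',o.round(4),'deg',Ro.from_matrix(R).as_euler('ZYX',degrees=True).round(2),'nest mm',(N.T@(o-np.array([.5115,.1319,.065]))*1000).round(1))
    return o,R
def guess(c,h=.0895,X=.003,dz=0):
    N=Ro.from_euler('ZYX',[-.29,np.radians(23),0]).as_matrix();o=np.array([.5115,.1319,.065])+N@[X,0,.025+dz]
    return [proj(o+N@np.array(p),c) for p in [[.05,.075,0],[.05,-.075,0],[-.05,-.075,0],[-.05,.075,0]]]
E
python3 - <<'E'
from pnp import *
c=cam('wrist');g=guess(c);print(np.round(g,1).tolist());cover(c,g)
togo([.52,.13,.2],-.29)
save('w7',np.vstack([c[0][40:260],cv2.resize(cam('side')[0][180:255,185:285],(512,384),interpolation=cv2.INTER_CUBIC)[:300]]))
E
```

```text
[[167.2, 91.7], [336.1, 92.7], [339.6, 204.4], [162.6, 203.5]]
corners [[168.2, 95.1], [333.2, 96.5], [337.6, 205.1], [162.8, 203.1]] centre [0.5218 0.1296 0.0816] deg [-16.74  25.39   0.24] nest mm [ 2.6  0.7 19.5]
pos [0.4928 0.139  0.2391] yaw -0.2852 F [-0.1  0.7 -0.3] t 21.3833 w 0.0513
shift cm [2.87 0.1  3.91] turn 0.005
```

View pics/w7.png

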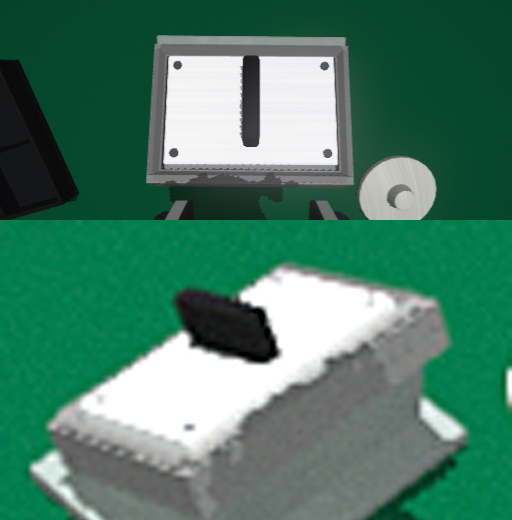

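The PnP fit now gives a tilt of 25.4°, centred to 1–3 mm, and the picture shows the cover lying in the frame about level with the rim all round. Now I press both ends with shut fingers.

apply_moves(steps=[[1,1.5,1,0],[2,3,3,0],[3,4.5,5,0],[4,5.9,7,0],[4,5.9,9,0],[4,5.9,11,0],[4,5.9,12.5,0],[4,5.9,13.5,0],[4,5.9,14.4,0],[4,5.9,14.4,0]], claw=1)

```text
clock: 22.27
position: [0.514, 0.0712, 0.0941]
tool_rot: [3.141, 0.001, -0.285]
force: [-0.7, -0.3, 0.1]
grip_width: -0.0001
```

apply_moves(steps=[[0,0,0.2,0],[0,0,0.4,0],[0,0,0.6,0],[0,0,0.8,0],[0,0,1,0],[0,0,1.1,0],[0,0,1.2,0],[0,0,1.3,0],[0,0,1.35,0],[0,0,1.35,0]])

```text
clock: 23.1
position: [0.5146, 0.0712, 0.0817]
tool_rot: [-3.142, 0.0, -0.285]
force: [-0.5, 0.0, -0.1]
grip_width: 0.0003
```

apply_moves(steps=[[0,0,0.1,0],[0,0,0.2,0],[0,0,0.3,0],[0,0,0.4,0],[0,0,0.5,0],[0,0,0.5,0],[0,0,0.5,0],[0,0,0.5,0],[0,0,0.5,0],[0,0,0.5,0]])

```text
clock: 23.93
position: [0.5157, 0.0711, 0.0788]
tool_rot: [-3.141, -0.003, -0.286]
force: [-6.6, -3.6, 41.3]
grip_width: 0.0003
```

apply_moves(steps=[[0,0,-0.5,0],[0,0,-2,0],[0,0,-4.5,0],[0,-2.5,-6,0],[0,-5.5,-6,0],[0,-8.5,-6,0],[0,-11.6,-5,0],[0,-11.6,-3,0],[0,-11.6,-1.2,0],[0,-11.6,-0.5,0]])

```text
clock: 24.77
position: [0.5464, 0.1831, 0.08]
tool_rot: [3.141, 0.002, -0.284]
force: [-9.9, 2.0, 64.0]
grip_width: 0.0002
```

apply_moves(steps=[[0,0,0.1,0],[0,0,0.2,0],[0,0,0.3,0],[0,0,0.4,0],[0,0,0.5,0],[0,0,0.5,0],[0,0,0.5,0],[0,0,0.5,0],[0,0,0.5,0],[0,0,0.5,0]])

```text
clock: 25.6
position: [0.5485, 0.1827, 0.0793]
tool_rot: [-3.14, -0.003, -0.286]
force: [-6.1, -3.0, 34.0]
grip_width: 0.0
```

apply_moves(steps=[[0,0,-1,0],[0,0,-3,0],[0,0,-6,0],[-1,1.5,-9,0],[-2,3,-12,0],[-3,4.5,-15,0],[-4,5.8,-16.4,0],[-4,5.8,-16.4,0],[-4,5.8,-16.4,0],[-4,5.8,-16.4,0]])

```text
clock: 26.43
position: [0.4927, 0.1382, 0.2406]
tool_rot: [-3.142, 0.0, -0.285]
force: [0.6, 0.5, -0.3]
grip_width: -0.0001
```

```bash
python3 - <<'E'
from pnp import *
c=cam('wrist');g=guess(c,dz=-.005);o,R=cover(c,g)
print([(o+R@np.array([0,y,0])).round(4) for y in(.06,-.06)])
togo([.52,.13,.2],-.29)
save('w8',np.vstack([cv2.resize(c[0][70:240,130:370],(512,363),interpolation=cv2.INTER_CUBIC),cv2.resize(cam('side')[0][185:240,190:285],(512,296),interpolation=cv2.INTER_CUBIC)])[:599])
E
```

```text
corners [[168.1, 94.2], [331.8, 95.6], [334.9, 202.0], [162.2, 200.9]] centre [0.5233 0.1296 0.0793] deg [-16.89  25.54  -0.37] nest mm [ 4.8  1.2 18. ]
[array([0.5406, 0.1871, 0.079 ]), array([0.506 , 0.0722, 0.0797])]
pos [0.4926 0.1383 0.2401] yaw -0.2851 F [ 0.6  0.3 -0.6] t 26.4833 w -0.0002
shift cm [2.87 0.03 4.01] turn 0.005
```

View pics/w8.png

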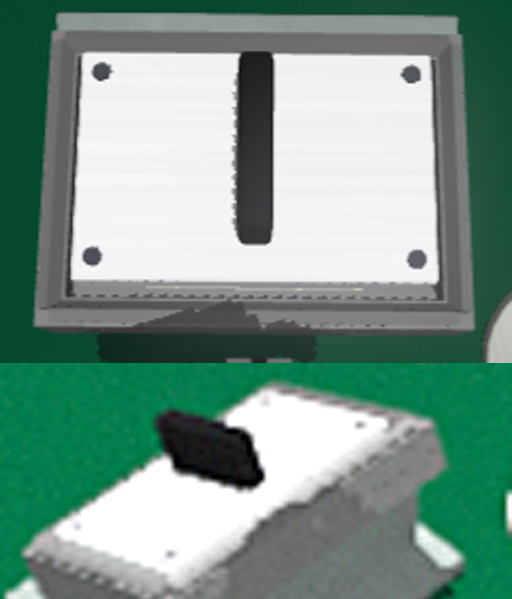

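```bash
python3 -c "
from workcell import workorder; print(workorder.job_done())"
```

```text
the job is handed in; nothing more can be done
None
```

The cover is in the stand's frame, handle up, and pressed home at both ends. I handed the job in at about 26.5 s with the gripper clear of everything.

**What I did:** I picked the cover up by the handle and let it pivot in the fingers to the 25° slope as it went in. On the first placing the low edge sat on the flared rim, and the pose fit showed a tilt of 18.6°. I regripped the handle, moved the cover uphill and set it again. Then I pressed each end with shut fingers, with steady forces of about 41 N at one end and 34 N at the other, and a brief 64 N on arrival at the second end.

**Last checks that agreed:**
- **Height:** the cover's flat top measured 18.0 mm out from the seat, which is the home value. The two ends were within 0.7 mm of each other.
- **Tilt:** it measured 25.5° against the stand's 25°.
- **Fingertips:** they stopped at TCP z 78.8 mm and 79.3 mm at the two ends, where home was expected.
- **Bystanders:** no move was aimed at any of the bystanders, and I saw no sign of contact. I did not re-measure where they stand.

**What disagreed:**
- **Facing:** in the images the stand slopes down away from the robot (+x), not towards +y as the text says. I went by the images.
- **Side camera:** it sat about 3 px off the fitted stand position.
- **Position along the slope:** the fit put the cover 4.8 mm downslope, more than the 3 mm of play. The cover does lie against the low wall, so I put the excess down to error in the fitted stand position.
- **Strips:** I could not see them under the cover, so their being fully down is inferred from the cover's height.

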